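# Dowel the stone and hand over the case that rattles

### The arm

A 6-joint arm with a two-finger parallel gripper is mounted at the origin on the work surface. World frame = base frame: x ahead of the robot, y to its left, z up, the work surface at z = 0. Lengths are in m, angles in degrees, forces in N, time in s.
With the tool pointing down it reaches from about 0.4 to 0.825 m from the base axis. Payload 7 kg.
Tool frame: the origin (TCP) lies at the very end of the fingers, on their centre line; the grasp point (between the pads) lies 19 mm behind it; z points along the fingers, y is the line along which they close (so a half turn about z gives the same grasp; the last joint's range is limited). The gripper opens to 88 mm and grips with 3 to 60 N. Pads are 19 mm wide; open, the fingers measure 130 mm over their backs; the gripper's body (78 mm by 193 mm) begins 47 mm behind the grasp point.
Start: joints at [-47.951, 20.546, 0.682, 0, -70.136, -16.507], TCP at [0.291, -0.609, 0.227] pointing down, gripper open.
Joint ranges: [-176.03, 176.03], [-82.01, 121.73], [-58.28, 71.71], [-173.87, 95.51], [-174.79, -0.11], [-173.66, 173.66]. Speed limits (degrees/s): [136.94, 136.94, 172.46, 180, 180, 180].

### API

Orientations are given as [roll, pitch, yaw] about the fixed x, y, z axes, in that order (R = Rz(yaw) Ry(pitch) Rx(roll)).
In Python, from plant import ctrl, cams, workorder gives the robot as it stands.
- The arm moves only by the tool play_rows, never from a script. Its argument "motion" is a list of rows, each an object of numbers: "x", "y", "z": the shift along the tool's x, y, z normalised to -1 to 1, where 1 is 0.025 m; "rx", "ry", "rz": the turn, a rotation vector about the tool's x, y, z normalised to -1 to 1, where 1 is 4 degrees. A call has 1 to 20 rows; each row shifts and turns the commanded pose from where the row before left it, along the tool's axes as they then stand; what a row does not reach is not made up. A row lasts 1/8 s, in which the tool goes at most 62.5 mm and 10.7 degrees, less where a joint would pass 70% of its speed; a pose out of reach is approached as far as the arm can. A call with a number of a shift or a turn outside -1 to 1 is refused whole. A call with a gripper value outside its range is refused whole. "fingers" is the opening, from -1 (shut) to 1 (fully open), set as the call begins (left out, the last holds). The fingers move at their own pace and stop on an object; the grip force is fixed at half the most. Time passes only in rows, so rows that do not move let the fingers close. It gives the time, the measured TCP pose, the force, the opening and the grip force at its end, in the units of the state.
- ctrl.get_obs(): the state, without advancing time (a new reading comes with each control period).
- cams.snapshot(name): name is "scene" or "top" or "wrist"; returns the picture (480x640x3 uint8, blue, green, red); there is no depth.
- cams.get_calibration(name): a dict with "vertical_fov" (degrees; the focal length in pixels is half the picture's height over the tangent of half this angle, whatever the lens; pixels are square), "cx", "cy" (the principal point, pixels), "k1" (the pictures are not rectified: a ray, as slopes to the right and down, at radius r is drawn at 1 + k1 r^2 times it, then the intrinsics apply), "position" and "rotation" of the camera in the world. Camera axes: x right, y up, looking along -z (the intrinsics and any distortion apply to the point x, -y, -z); pixel columns grow to the right and rows downward; lengths in m; the calibration is good to about 2 mm. A picture is of the moment at which its call begins: read the wrist's pose just before it. get_calibration takes no time and is no camera call; for the wrist camera it gives the pose at the moment of the call.
- workorder.close_job(): hands the job in; it is judged then, once.
The state is a dict: "clock": time; "joint_pos": joint angles; "qvel": joint speeds; "tau": joint torques, N m; "tool_pos": TCP position; "orientation": TCP orientation; "force": force on the tool from outside, world axes, zero at the start; "moment": the same for the moment, N m; "opening": finger opening in m; "gripper_force": force on a finger pad.
Only numpy, scipy, OpenCV 4.12 (cv2) and the standard library are available. Lean on these libraries where they do the work, as an engineer would, in place of code of your own. Each camera call takes 0.05 s, during which the arm holds its last target. There are 200 camera calls.

### The job

Drop the steel dowel standing on the bench end-down into either of the two drilled holes in the stone until it is fully home, and let go of it. Then pick up and shake the sealed blue cases to find the one that has a loose dowel rattling inside, for the other hole, setting any silent case gently back down flat on the bench. Finish while still holding the rattling case in the gripper, held out to the mason straight ahead over the far half of the bench, level and still, about 60 cm out from the robot's base and 25 cm up; leave the mallet, chisel and tape measure alone.

Things in the scene. Friction and masses are not known exactly. Their poses are not given: they have to be found in the camera images.
- stone: pale limestone plinth block, fixed, 130 x 240 mm (its x, y) and 70 mm high, with a wider foot 154 x 264 mm up to 22 mm height; origin at the centre of its underside, z up; two dowel holes drilled straight down in its top, 60 mm either side of the middle along its y, with pencil lines through them
- hole_a (a point): centre of the mouth of one dowel hole, level with the stone's top (70 mm above the bench): 24 mm across, 40 mm deep, flat bottom, 2 mm chamfered rim; at y = -60 mm of the stone
- hole_b (a point): centre of the mouth of the other dowel hole, the same size; at y = +60 mm of the stone
- dowel: stainless steel dowel, 20 mm in diameter and 80 mm long, 200 g, standing on end on the bench; origin at the centre of its lower end, z along its axis. Fully home in a hole, it stands 40 mm out of the stone
- dowel_center (a point): the middle of the dowel, 40 mm above its lower end; level with the hole's mouth when the dowel is fully home
- case_a: sealed blue plastic case, 130 mm long (its x), 62 mm wide (y), 42 mm high, 0.2 to 0.6 kg with contents, flat on its base, long side within 15 degrees of world x; grip it across the 62 mm; origin at the centre of its underside, z up through the lid; black latches on its -x end; it does not open. The three cases look alike and stand in a row about 145 mm apart
- case_b: a case just like case_a. Of the three, two are packed tight and silent; one, any of them, has a single steel dowel (20 x 80 mm, 200 g) lying loose and lengthwise inside, free to slide 42 mm from end to end and 34 mm from side to side when the case is tipped more than 17 degrees or jerked. The cases weigh differently, so weight does not tell
- case_c: a case just like case_a. Telling them apart: tipped end to end by 30 degrees each way and levelled after each, the case with the loose dowel knocks, and its centre of mass stays shifted lengthwise: the moment at the gripper differs by about 0.06 N m between the two; in a silent case nothing moves
- mallet: a bystander, to be left where it is; mason's round wooden mallet standing on its head, handle up; 82 mm across, 182 mm tall; origin at the centre of its underside
- chisel: a bystander, to be left where it is; steel stone chisel, about 215 mm long (its x) and 18 mm high, lying on the bench; origin near its middle, at bench height
- tape: a bystander, to be left where it is; yellow tape measure, 72 x 66 x 36 mm; origin at the centre of its underside

How it is judged:
By the outcome, as a careful person would: the job done as asked, in the order asked, and still so for the second after the job is handed in, while the arm keeps its last pose, push and grip.
It also fails if it takes over 72 s, if anything falls off the work surface, if the arm or the gripper's body presses on something with over 40 N, if the wrist force passes 120 N, or if a joint passes its speed limit or range.

## Working session

There is one attempt and no reset: what is moved stays moved. The work goes in short steps, Python scripts to look and compute and a tool call to move; the robot and the scene stay as the last step left them, time stands still between calls to the robot, and variables do not carry over. Pictures are saved under pics/ and viewed, at most 10 in all, crops included, and the job is handed in when it is done.

Besides the shell and the picture viewer there is one more tool, called after ">>>" as name(argument=value, ...), one argument or row to a line, values as JSON. play_rows: Moves the arm, as the interface text tells. Its arguments: {"type":"object","properties":{"motion":{"type":"array"},"fingers":{"type":"number"}},"required":["motion"]}

```bash
mkdir -p pics; ls
cat > h.py <<'E'
import numpy as np, cv2
from plant import ctrl, cams, workorder
def K(c):
    f=240/np.tan(np.radians(c["vertical_fov"])/2); return f
def ray(c,u,v):
    f=K(c); p=np.array([(u-c["cx"])/f,(v-c["cy"])/f]); q=p.copy()
    for _ in range(30): q=p/(1+c["k1"]*(q@q))
    return np.array(c["rotation"]).reshape(3,3)@np.array([q[0],-q[1],-1.0])
def onz(c,u,v,z):
    d=ray(c,u,v); o=np.array(c["position"]); return o+d*(z-o[2])/d[2]
E
python3 - <<'E'
from h import *
for n in("scene","top","wrist"):
    c=cams.get_calibration(n); im=cams.snapshot(n); cv2.imwrite(f"pics/{n}0.png",im); print(n,c)
print(ctrl.get_obs())
E
```

```text
pics
scene {'vertical_fov': 47.5686013494453, 'cx': 320.0535353932195, 'cy': 241.0605746590106, 'k1': -0.04557391818843528, 'position': array([1.18463769, 0.05192889, 0.87624437]), 'rotation': array([39.16629004,  0.91062761, 94.14998618])}
top {'vertical_fov': 45.895027036866345, 'cx': 313.2153901052379, 'cy': 244.66766288809248, 'k1': 0.028459072760267386, 'position': array([ 0.49653906, -0.02454528,  1.19547852]), 'rotation': array([ 2.25848144e+00, -6.25214128e-02, -8.93497583e+01])}
wrist {'vertical_fov': 71.70611404729101, 'cx': 312.52729620526316, 'cy': 240.06900038088727, 'k1': -0.03609456645978219, 'position': array([ 0.2149655 , -0.64534238,  0.38317559]), 'rotation': array([-18.15443311,  -0.1175857 , 115.49556616])}
{'clock': 0.15, 'joint_pos': array([-4.79520536e+01,  2.05815679e+01,  6.44833130e-01, -1.26396912e-02,
       -7.01361957e+01, -1.65066848e+01]), 'qvel': array([ 0.02866009, -0.09770798,  0.19708445,  0.06908207,  0.09437207,
       -0.01522278]), 'tau': array([-2.13788888e-03, -5.83275962e+01,  2.93290848e+01,  7.00120702e+00,
        8.74865422e-03, -1.21622520e-04]), 'tool_pos': array([ 0.29083127, -0.60871521,  0.22584161]), 'orientation': array([ 1.79926699e+02, -9.32917565e-03, -1.54463035e+02]), 'force': array([-0.25334097, -0.14542966,  0.11048726]), 'moment': array([-0.02447517,  0.01342177,  0.00236675]), 'gripper_force': 0.0, 'opening': 0.08746741913361088}
```

View pics/top0.png

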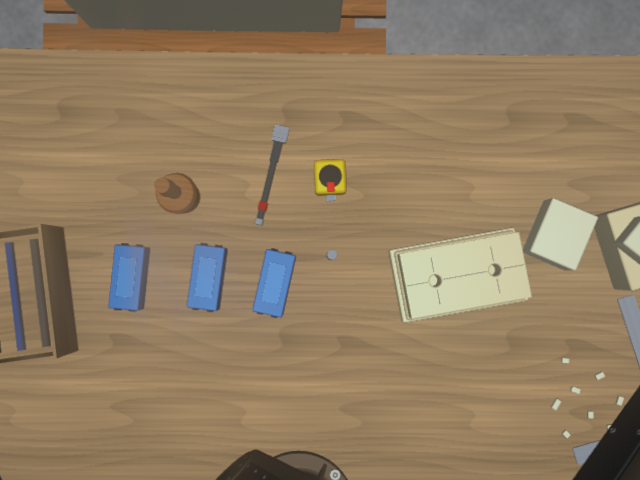

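View pics/scene0.png

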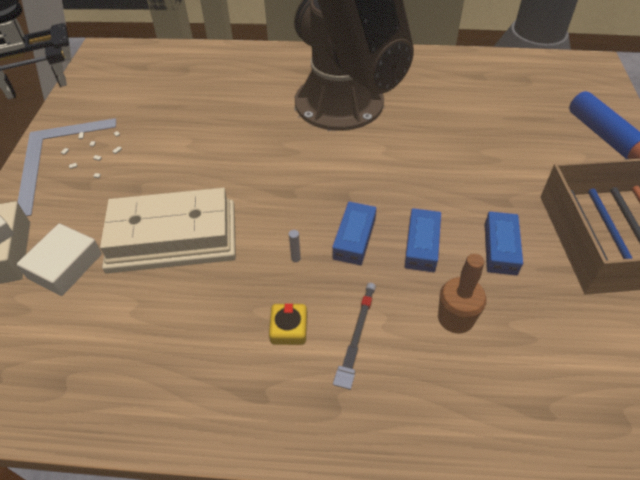

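The top view shows the cases at about (128,277), (207,277) and (275,283), the dowel at (332,255), and the holes at (435,281) and (495,270). The mallet is at (178,193), the chisel at (270,175) and the tape at (330,177). The scene view agrees. Next I'll measure these positions.

```bash
sed -i 's/^import numpy.*/&\nfrom scipy.spatial.transform import Rotation as Ro/; s/np.array(c\["rotation"\]).reshape(3,3)/Ro.from_euler("xyz",c["rotation"],degrees=True).as_matrix()/' h.py
python3 - <<'E'
from h import *
c=cams.get_calibration("top"); im=cv2.imread("pics/top0.png"); hsv=cv2.cvtColor(im,cv2.COLOR_BGR2HSV)
def blobs(m,amin,amax):
    cs,_=cv2.findContours(m,cv2.RETR_LIST,cv2.CHAIN_APPROX_NONE)
    return [k for k in cs if amin<cv2.contourArea(k)<amax]
# lid top face of cases: brighter blue
m=cv2.inRange(hsv,(100,120,60),(125,255,255)); m[:,:80]=0
for k in blobs(m,1000,5000):
    p=np.array([onz(c,*q[0],0.042)[:2] for q in k],np.float32)
    r=cv2.minAreaRect(p); print("case",np.round(r[0],4),np.round(r[1],4),round(r[2],1))
g=cv2.cvtColor(im,cv2.COLOR_BGR2GRAY)
roi=g[225:330,385:540]
m=np.zeros_like(g); m[225:330,385:540]=(roi<150)*255
for k in blobs(m,60,400):
    (u,v),r=cv2.minEnclosingCircle(k); 
    if r<12: M=cv2.moments(k); u,v=M['m10']/M['m00'],M['m01']/M['m00'];print("hole",u,v,r,onz(c,u,v,.07).round(4))
s=hsv[235:275,315:350]; m=np.zeros_like(g); m[235:275,315:350]=(s[...,1]<60)*255
for k in blobs(m,20,400):
    x=cv2.boundingRect(k);(u,v),r=cv2.minEnclosingCircle(k);print("dowel",x,u,v,r,onz(c,u,v,.08).round(4),onz(c,u,v,.0).round(4))
for n,u,v,z in(("mallet",181,193,.07),("tape",330,177,.036),("chis0",281,126,.01),("chis1",260,221,.01)):print(n,onz(c,u,v,z).round(3))
# scene view of dowel & holes
c=cams.get_calibration("scene")
for n,u,v,z in(("dtop",294,234,.08),("dbot",296,259,0),("h1",135,219,.07),("h2",195,213,.07)):print(n,onz(c,u,v,z).round(3))
E
```

```text
case [0.4638 0.0542] [0.0596 0.1277] 77.9
case [0.4732 0.193 ] [0.0581 0.126 ] 83.7
case [0.4731 0.3642] [0.1279 0.0461] 1.6
dowel (326, 250, 11, 10) 331.20001220703125 254.5 5.412112712860107 [ 0.5216 -0.0609  0.08  ] [ 0.5234 -0.0635  0.    ]
mallet [0.641 0.239 0.07 ]
tape [ 0.682 -0.058  0.036]
chis0 [0.793 0.045 0.01 ]
chis1 [0.592 0.087 0.01 ]
dtop [ 0.524 -0.059  0.08 ]
dbot [ 0.523 -0.059 -0.   ]
h1 [ 0.496 -0.382  0.07 ]
h2 [ 0.473 -0.264  0.07 ]
```

>>> play_rows(
  motion=[
    {"rz": 0.91},
    {"rz": 0.91},
    {"rz": 0.91},
    {"rz": 0.91},
    {"rz": 0.91},
    {"rz": 0.91},
    {"rz": 0.91},
    {"x": -0.7,"y": 1},
    {"x": -0.7,"y": 1},
    {"x": -0.7,"y": 1},
    {"x": -0.7,"y": 1},
    {"x": -0.7,"y": 1},
    {"x": -0.7,"y": 1},
    {"x": -0.7,"y": 1},
    {"x": -0.7,"y": 1},
    {"x": -0.7,"y": 1},
    {"x": -0.7,"y": 1},
    {"x": -0.7,"y": 1},
    {"x": -0.7,"y": 1},
    {},
  ],
  fingers=1,
)

```text
$.motion[0]: bad value
```

```bash
cat > meas.py <<'E'
from h import *
import sys
n=sys.argv[1]
o=ctrl.get_obs(); c=cams.get_calibration("wrist"); im=cams.snapshot("wrist"); cv2.imwrite(f"pics/{n}.png",im)
import pickle; pickle.dump(c,open(f"pics/{n}.pkl","wb"))
print(o["tool_pos"].round(4),o["orientation"].round(2),o["joint_pos"].round(1),o["clock"]); print(c["position"].round(3),c["rotation"].round(1))
E
python3 meas.py w1
python3 - <<'E'
from h import *
c=cams.get_calibration("top")
for u,v in((435,281),(495,270)): print(onz(c,u,v,.07).round(4))
E
```

```text
[ 0.2908 -0.6087  0.2258] [ 1.7993e+02 -1.0000e-02 -1.5446e+02] [-48.   20.6   0.6  -0.  -70.1 -16.5] 0.15
[ 0.215 -0.645  0.383] [-1.820e+01 -1.000e-01  1.155e+02]
[ 0.4717 -0.2672  0.07  ]
[ 0.4949 -0.3855  0.07  ]
```

View pics/w1.png

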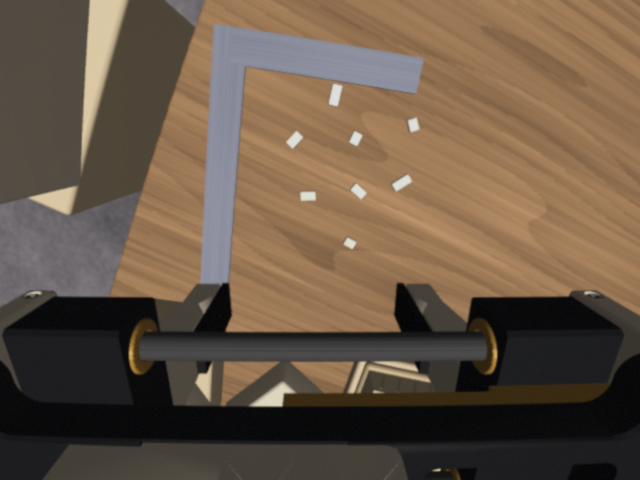

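>>> play_rows(
  motion=[
    {"x": 0,"y": 0,"z": 0,"rx": 0,"ry": 0,"rz": 0.91},
    {"x": 0,"y": 0,"z": 0,"rx": 0,"ry": 0,"rz": 0.91},
    {"x": 0,"y": 0,"z": 0,"rx": 0,"ry": 0,"rz": 0.91},
    {"x": 0,"y": 0,"z": 0,"rx": 0,"ry": 0,"rz": 0.91},
    {"x": 0,"y": 0,"z": 0,"rx": 0,"ry": 0,"rz": 0.91},
    {"x": 0,"y": 0,"z": 0,"rx": 0,"ry": 0,"rz": 0.91},
    {"x": 0,"y": 0,"z": 0,"rx": 0,"ry": 0,"rz": 0.91},
    {"x": -0.7,"y": 1,"z": 0,"rx": 0,"ry": 0,"rz": 0},
    {"x": -0.7,"y": 1,"z": 0,"rx": 0,"ry": 0,"rz": 0},
    {"x": -0.7,"y": 1,"z": 0,"rx": 0,"ry": 0,"rz": 0},
    {"x": -0.7,"y": 1,"z": 0,"rx": 0,"ry": 0,"rz": 0},
    {"x": -0.7,"y": 1,"z": 0,"rx": 0,"ry": 0,"rz": 0},
    {"x": -0.7,"y": 1,"z": 0,"rx": 0,"ry": 0,"rz": 0},
    {"x": -0.7,"y": 1,"z": 0,"rx": 0,"ry": 0,"rz": 0},
    {"x": -0.7,"y": 1,"z": 0,"rx": 0,"ry": 0,"rz": 0},
    {"x": -0.7,"y": 1,"z": 0,"rx": 0,"ry": 0,"rz": 0},
    {"x": -0.7,"y": 1,"z": 0,"rx": 0,"ry": 0,"rz": 0},
    {"x": -0.7,"y": 1,"z": 0,"rx": 0,"ry": 0,"rz": 0},
    {"x": -0.7,"y": 1,"z": 0,"rx": 0,"ry": 0,"rz": 0},
  ],
  fingers=1,
)

```text
clock: 2.58
tool_pos: [0.5011, -0.3079, 0.2265]
orientation: [180.0, -0.0, -179.9]
force: [-0.0, -0.2, 0.3]
opening: 0.0876
gripper_force: 0.0
```

>>> play_rows(
  motion=[
    {"x": -0.7,"y": 1,"z": 0,"rx": 0,"ry": 0,"rz": 0},
    {"x": -0.7,"y": 1,"z": 0,"rx": 0,"ry": 0,"rz": 0},
    {"x": -0.7,"y": 1,"z": 0,"rx": 0,"ry": 0,"rz": 0},
    {"x": -0.7,"y": 1,"z": 0,"rx": 0,"ry": 0,"rz": 0},
    {"x": -0.7,"y": 1,"z": 0,"rx": 0,"ry": 0,"rz": 0},
    {"x": -0.3,"y": 0.4,"z": 0,"rx": 0,"ry": 0,"rz": 0},
    {"x": 0,"y": 0,"z": 0,"rx": 0,"ry": 0,"rz": 0},
  ],
)

```text
clock: 3.45
tool_pos: [0.5956, -0.1733, 0.2262]
orientation: [180.0, -0.0, -179.9]
force: [0.2, 0.6, 0.2]
opening: 0.0874
gripper_force: 0.0
```

```bash
python3 meas.py w2
```

```text
[ 0.5956 -0.1733  0.2262] [ 1.8000e+02 -3.0000e-02 -1.7988e+02] [  1.8  15.5  -6.6  -0.  -68.  -91.7] 3.45
[ 0.511 -0.173  0.384] [-18.1  -0.1  90.1]
```

View pics/w2.png

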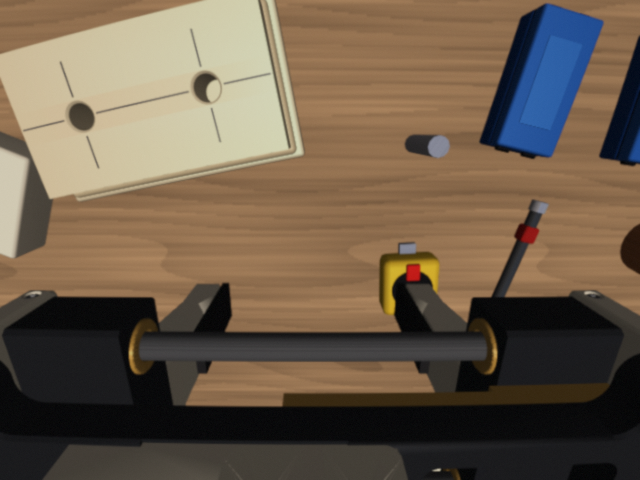

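The wrist view shows the near hole at about (207,87), the far hole at (81,117) and the dowel's top at (438,147). Next I'll refine these with ellipse fits.

Run:
```python
from h import *
import pickle
c=pickle.load(open("pics/w2.pkl","rb")); im=cv2.imread("pics/w2.png"); g=cv2.cvtColor(im,cv2.COLOR_BGR2GRAY); hsv=cv2.cvtColor(im,cv2.COLOR_BGR2HSV)
def fit(m,off,n,z):
    cs,_=cv2.findContours(m,cv2.RETR_EXTERNAL,cv2.CHAIN_APPROX_NONE)
    for k in cs:
        if cv2.contourArea(k)<80: continue
        k=cv2.convexHull(k).astype(np.float32)+np.float32(off)
        p=np.float32([onz(c,*q[0],z)[:2] for q in k]); (x,y),r=cv2.minEnclosingCircle(p)
        e=cv2.fitEllipse(p); print(n,k.mean((0,1)).round(1),"circ",round(x,4),round(y,4),"r",round(r,4),"ell",np.round(e[0],4),np.round(e[1],4))
for n,(u,v) in(("h1",(207,87)),("h2",(81,117))):
    s=g[v-25:v+25,u-25:u+25]; print(s[2,2],s[25,25]); fit(((s<np.median(s)-22)*255).astype(np.uint8),(u-25,v-25),n,.07)
s=g[130:165,420:458]; print(s[17,:])
fit(((hsv[130:165,420:458,1]<60)&(s>100)).astype(np.uint8)*255,(420,130),"dow",.08)
```

```text
202 158
h1 [207.2  86.2] circ 0.4738 -0.2663 r 0.0138 ell [ 0.4737 -0.2663] [0.0273 0.0274]
192 65
h2 [ 78.5 117.3] circ 0.4963 -0.3834 r 0.0138 ell [ 0.4964 -0.3833] [0.0267 0.0273]
[ 38  40  39  39  39  38  42  70 113 132 135 137 135 136 138 138 138 136
 135 137 137 136 137 138 137 136 134 132 130 122 113 109 109 107 106 108
 107 108]
dow [439.4 145.7] circ 0.523 -0.0614 r 0.0099 ell [ 0.5231 -0.0612] [0.019  0.0194]
```

>>> play_rows(
  motion=[
    {"x": 0.58,"y": 0.895,"z": 0.4,"rx": 0,"ry": 0,"rz": 0},
    {"x": 0.58,"y": 0.895,"z": 0.4,"rx": 0,"ry": 0,"rz": 0},
    {"x": 0.58,"y": 0.895,"z": 0.4,"rx": 0,"ry": 0,"rz": 0},
    {"x": 0.58,"y": 0.895,"z": 0.4,"rx": 0,"ry": 0,"rz": 0},
    {"x": 0.58,"y": 0.895,"z": 0.4,"rx": 0,"ry": 0,"rz": 0},
    {"x": 0,"y": 0,"z": 1,"rx": 0,"ry": 0,"rz": 0},
    {"x": 0,"y": 0,"z": 1,"rx": 0,"ry": 0,"rz": 0},
    {"x": 0,"y": 0,"z": 1,"rx": 0,"ry": 0,"rz": 0},
    {"x": 0,"y": 0,"z": 0,"rx": 0,"ry": 0,"rz": 0},
    {"x": 0,"y": 0,"z": 0,"rx": 0,"ry": 0,"rz": 0},
  ],
)

```text
clock: 4.75
tool_pos: [0.5234, -0.0624, 0.1025]
orientation: [-180.0, 0.1, -180.0]
force: [0.0, -1.2, 0.9]
opening: 0.0877
gripper_force: 0.0
```

>>> play_rows(
  motion=[
    {"x": 0,"y": 0.04,"z": 0.8,"rx": 0,"ry": 0,"rz": 0},
    {"x": 0,"y": 0,"z": 0.8,"rx": 0,"ry": 0,"rz": 0},
    {"x": 0,"y": 0,"z": 0.66,"rx": 0,"ry": 0,"rz": 0},
    {"x": 0,"y": 0,"z": 0,"rx": 0,"ry": 0,"rz": 0},
  ],
)

```text
clock: 5.25
tool_pos: [0.5229, -0.0611, 0.0453]
orientation: [-180.0, -0.0, -179.9]
force: [-0.4, -0.1, -0.3]
opening: 0.0877
gripper_force: 0.0
```

>>> play_rows(
  motion=[
    {"x": 0,"y": 0,"z": 0,"rx": 0,"ry": 0,"rz": 0},
    {"x": 0,"y": 0,"z": 0,"rx": 0,"ry": 0,"rz": 0},
    {"x": 0,"y": 0,"z": 0,"rx": 0,"ry": 0,"rz": 0},
    {"x": 0,"y": 0,"z": 0,"rx": 0,"ry": 0,"rz": 0},
    {"x": 0,"y": 0,"z": 0,"rx": 0,"ry": 0,"rz": 0},
    {"x": 0,"y": 0,"z": 0,"rx": 0,"ry": 0,"rz": 0},
    {"x": 0,"y": 0,"z": 0,"rx": 0,"ry": 0,"rz": 0},
    {"x": 0,"y": 0,"z": 0,"rx": 0,"ry": 0,"rz": 0},
  ],
  fingers=-1,
)

```text
clock: 6.25
tool_pos: [0.5229, -0.0609, 0.045]
orientation: [-180.0, -0.0, -179.9]
force: [0.4, 0.0, -0.7]
opening: 0.0193
gripper_force: 30.0
```

>>> play_rows(
  motion=[
    {"x": 0,"y": 0,"z": -0.6,"rx": 0,"ry": 0,"rz": 0},
    {"x": 0,"y": 0,"z": -0.9,"rx": 0,"ry": 0,"rz": 0},
    {"x": 0,"y": 0,"z": -0.9,"rx": 0,"ry": 0,"rz": 0},
    {"x": 0,"y": 0,"z": -0.8,"rx": 0,"ry": 0,"rz": 0},
    {"x": 0.22,"y": -0.6,"z": -0.6,"rx": 0,"ry": 0,"rz": 0},
    {"x": 0.22,"y": -0.9,"z": 0,"rx": 0,"ry": 0,"rz": 0},
    {"x": 0.22,"y": -0.9,"z": 0,"rx": 0,"ry": 0,"rz": 0},
    {"x": 0.22,"y": -0.9,"z": 0,"rx": 0,"ry": 0,"rz": 0},
    {"x": 0.22,"y": -0.9,"z": 0,"rx": 0,"ry": 0,"rz": 0},
    {"x": 0.22,"y": -0.9,"z": 0,"rx": 0,"ry": 0,"rz": 0},
    {"x": 0.22,"y": -0.9,"z": 0,"rx": 0,"ry": 0,"rz": 0},
    {"x": 0.22,"y": -0.9,"z": 0,"rx": 0,"ry": 0,"rz": 0},
    {"x": 0.2,"y": -0.8,"z": 0,"rx": 0,"ry": 0,"rz": 0},
    {"x": 0,"y": -0.5,"z": 0,"rx": 0,"ry": 0,"rz": 0},
    {"x": 0,"y": 0,"z": 0,"rx": 0,"ry": 0,"rz": 0},
    {"x": 0,"y": 0,"z": 0,"rx": 0,"ry": 0,"rz": 0},
    {"x": 0,"y": 0,"z": 0,"rx": 0,"ry": 0,"rz": 0},
  ],
)

```text
clock: 8.38
tool_pos: [0.4742, -0.2655, 0.1401]
orientation: [180.0, -0.0, -179.9]
force: [-0.1, 0.1, -1.5]
opening: 0.0197
gripper_force: 30.0
```

>>> play_rows(
  motion=[
    {"x": 0.016,"y": -0.032,"z": 0.4,"rx": 0,"ry": 0,"rz": 0},
    {"x": 0,"y": 0,"z": 0.3,"rx": 0,"ry": 0,"rz": 0},
    {"x": 0,"y": 0,"z": 0.2,"rx": 0,"ry": 0,"rz": 0},
    {"x": 0,"y": 0,"z": 0.2,"rx": 0,"ry": 0,"rz": 0},
    {"x": 0,"y": 0,"z": 0.2,"rx": 0,"ry": 0,"rz": 0},
    {"x": 0,"y": 0,"z": 0.2,"rx": 0,"ry": 0,"rz": 0},
    {"x": 0,"y": 0,"z": 0.2,"rx": 0,"ry": 0,"rz": 0},
    {"x": 0,"y": 0,"z": 0,"rx": 0,"ry": 0,"rz": 0},
  ],
)

```text
clock: 9.38
tool_pos: [0.4735, -0.2667, 0.0971]
orientation: [180.0, -0.0, -179.9]
force: [0.6, 0.2, -2.2]
opening: 0.0194
gripper_force: 30.0
```

>>> play_rows(
  motion=[
    {"x": 0,"y": 0,"z": 0.2,"rx": 0,"ry": 0,"rz": 0},
    {"x": 0,"y": 0,"z": 0.2,"rx": 0,"ry": 0,"rz": 0},
    {"x": 0,"y": 0,"z": 0.2,"rx": 0,"ry": 0,"rz": 0},
    {"x": 0,"y": 0,"z": 0.15,"rx": 0,"ry": 0,"rz": 0},
    {"x": 0,"y": 0,"z": 0.05,"rx": 0,"ry": 0,"rz": 0},
    {"x": 0,"y": 0,"z": 0,"rx": 0,"ry": 0,"rz": 0},
  ],
)

```text
clock: 10.12
tool_pos: [0.4738, -0.2668, 0.0775]
orientation: [-180.0, -0.0, -179.9]
force: [0.1, -0.0, -1.6]
opening: 0.0191
gripper_force: 30.0
```

>>> play_rows(
  motion=[
    {"x": 0,"y": 0,"z": 0.06,"rx": 0,"ry": 0,"rz": 0},
    {"x": 0,"y": 0,"z": 0,"rx": 0,"ry": 0,"rz": 0},
  ],
)

```text
clock: 10.38
tool_pos: [0.4737, -0.2667, 0.076]
orientation: [180.0, -0.0, -179.9]
force: [0.8, -0.5, -1.4]
opening: 0.0194
gripper_force: 30.0
```

>>> play_rows(
  motion=[
    {"x": 0,"y": 0,"z": 0,"rx": 0,"ry": 0,"rz": 0},
    {"x": 0,"y": 0,"z": 0,"rx": 0,"ry": 0,"rz": 0},
    {"x": 0,"y": 0,"z": 0,"rx": 0,"ry": 0,"rz": 0},
    {"x": 0,"y": 0,"z": -0.4,"rx": 0,"ry": 0,"rz": 0},
    {"x": 0,"y": 0,"z": -0.8,"rx": 0,"ry": 0,"rz": 0},
    {"x": 0,"y": 0,"z": -1,"rx": 0,"ry": 0,"rz": 0},
    {"x": -0.9,"y": 0,"z": -1,"rx": 0,"ry": 0,"rz": 0},
    {"x": -0.9,"y": 0.5,"z": -1,"rx": 0,"ry": 0,"rz": 0},
    {"x": -0.9,"y": 1,"z": -1,"rx": 0,"ry": 0,"rz": 0},
    {"x": -0.9,"y": 1,"z": -1,"rx": 0,"ry": 0,"rz": 0},
    {"x": 0,"y": 1,"z": 0,"rx": 0,"ry": 0,"rz": 0},
    {"x": 0,"y": 1,"z": 0,"rx": 0,"ry": 0,"rz": 0},
    {"x": 0,"y": 1,"z": 0,"rx": 0,"ry": 0,"rz": 0},
    {"x": 0,"y": 1,"z": 0,"rx": 0,"ry": 0,"rz": 0},
    {"x": 0,"y": 1,"z": 0,"rx": 0,"ry": 0,"rz": 0},
    {"x": 0,"y": 0.6,"z": 0,"rx": 0,"ry": 0,"rz": 0},
    {"x": 0,"y": 0,"z": 0,"rx": 0,"ry": 0,"rz": 0},
  ],
  fingers=1,
)

```text
clock: 12.5
tool_pos: [0.5636, -0.0635, 0.2316]
orientation: [180.0, 0.0, -179.9]
force: [-0.1, -0.8, 0.0]
opening: 0.0875
gripper_force: 0.0
```

```bash
python3 meas.py w3; python3 -c "
from h import *
im=cams.snapshot('scene');cv2.imwrite('pics/s3.png',im)
w=cv2.imread('pics/w3.png')
a=cv2.resize(im[170:280,90:250],(400,275)); cv2.imwrite('pics/mix3.png',np.vstack([np.hstack([w[:300],np.zeros((300,160,3),np.uint8)]),np.hstack([a,np.zeros((275,400,3),np.uint8)])]))"
```

```text
[ 0.5636 -0.0635  0.2316] [ 1.8000e+02  3.0000e-02 -1.7986e+02] [  13.3   10.2  -12.8    0.   -67.  -103.2] 12.5
[ 0.479 -0.064  0.389] [-18.2  -0.1  90.1]
```

View pics/mix3.png

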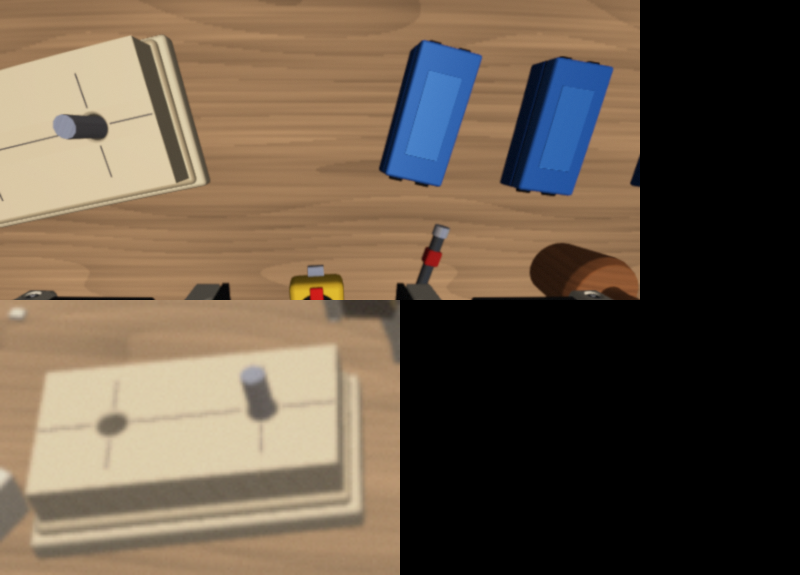

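The dowel stands in the near hole and looks home. The two nearest cases' lids are at about (440,113) and (565,125). I'll measure those, and check the dowel's top height.

```bash
cat > lid.py <<'E'
from h import *
def lids(im,c,z=.042):
    hsv=cv2.cvtColor(im,cv2.COLOR_BGR2HSV)
    m=cv2.inRange(hsv,(95,120,125),(125,255,255))
    m=cv2.morphologyEx(m,cv2.MORPH_CLOSE,np.ones((5,5)))
    for k in cv2.findContours(m,cv2.RETR_EXTERNAL,cv2.CHAIN_APPROX_NONE)[0]:
        if cv2.contourArea(k)<1500: continue
        p=np.float32([onz(c,*q[0],z)[:2] for q in k]); b=cv2.boxPoints(cv2.minAreaRect(p))
        r=cv2.minAreaRect(p); e=[b[1]-b[0],b[2]-b[1]]; e=max(e,key=np.linalg.norm); e=e*np.sign(e[0])
        print("case",np.round(r[0],4),np.round(sorted(r[1]),4),"yaw",round(float(np.degrees(np.arctan2(e[1],e[0]))),1))
E
python3 - <<'E'
from lid import *
import pickle
c=pickle.load(open("pics/w3.pkl","rb")); im=cv2.imread("pics/w3.png"); lids(im,c)
print("dowel top",onz(c,64,126,.11).round(4))
lids(cv2.imread("pics/top0.png"),cams.get_calibration("top"))
E
```

```text
case [0.4747 0.193 ] [0.0591 0.127 ] yaw -6.8
case [0.4647 0.0548] [0.0593 0.1269] yaw -12.1
dowel top [ 0.4736 -0.2653  0.11  ]
case [0.4638 0.0542] [0.0596 0.1277] yaw -12.1
```

>>> play_rows(
  motion=[
    {"x": 0.79,"y": 0.946,"z": 0.5,"rx": 0,"ry": 0,"rz": 0},
    {"x": 0.79,"y": 0.946,"z": 0.5,"rx": 0,"ry": 0,"rz": 0},
    {"x": 0.79,"y": 0.946,"z": 0.5,"rx": 0,"ry": 0,"rz": 0},
    {"x": 0.79,"y": 0.946,"z": 0.5,"rx": 0,"ry": 0,"rz": 0},
    {"x": 0.79,"y": 0.946,"z": 0.5,"rx": 0,"ry": 0,"rz": 0},
    {"x": 0,"y": 0,"z": 0.7,"rx": 0,"ry": 0,"rz": 0.76},
    {"x": 0,"y": 0,"z": 0.7,"rx": 0,"ry": 0,"rz": 0.76},
    {"x": 0,"y": 0,"z": 0.7,"rx": 0,"ry": 0,"rz": 0.76},
    {"x": 0,"y": 0,"z": 0.7,"rx": 0,"ry": 0,"rz": 0.76},
    {"x": 0,"y": 0,"z": 0,"rx": 0,"ry": 0,"rz": 0},
    {"x": 0,"y": 0,"z": 0,"rx": 0,"ry": 0,"rz": 0},
  ],
)

```text
clock: 13.98
tool_pos: [0.4652, 0.0538, 0.0992]
orientation: [180.0, 0.0, 167.9]
force: [-0.1, 0.0, -0.2]
opening: 0.0877
gripper_force: 0.0
```

>>> play_rows(
  motion=[
    {"x": 0,"y": 0.04,"z": 0.9,"rx": 0,"ry": 0,"rz": 0},
    {"x": 0,"y": 0,"z": 0.9,"rx": 0,"ry": 0,"rz": 0},
    {"x": 0,"y": 0,"z": 0.9,"rx": 0,"ry": 0,"rz": 0},
    {"x": 0,"y": 0,"z": 0.6,"rx": 0,"ry": 0,"rz": 0},
    {"x": 0,"y": 0,"z": 0.25,"rx": 0,"ry": 0,"rz": 0},
    {"x": 0,"y": 0,"z": 0,"rx": 0,"ry": 0,"rz": 0},
  ],
)

```text
clock: 14.72
tool_pos: [0.4652, 0.055, 0.0101]
orientation: [180.0, 0.0, 167.9]
force: [-0.1, 0.7, -0.1]
opening: 0.0877
gripper_force: 0.0
```

>>> play_rows(
  motion=[
    {"x": 0,"y": 0,"z": 0,"rx": 0,"ry": 0,"rz": 0},
    {"x": 0,"y": 0,"z": 0,"rx": 0,"ry": 0,"rz": 0},
    {"x": 0,"y": 0,"z": 0,"rx": 0,"ry": 0,"rz": 0},
    {"x": 0,"y": 0,"z": 0,"rx": 0,"ry": 0,"rz": 0},
    {"x": 0,"y": 0,"z": 0,"rx": 0,"ry": 0,"rz": 0},
  ],
  fingers=-1,
)

```text
clock: 15.35
tool_pos: [0.465, 0.0551, 0.0102]
orientation: [180.0, 0.0, 167.9]
force: [-1.9, 0.0, 5.6]
opening: 0.0617
gripper_force: 30.0
```

>>> play_rows(
  motion=[
    {"x": 0,"y": 0,"z": -0.5,"rx": 0,"ry": 0,"rz": 0},
    {"x": 0,"y": 0,"z": -1,"rx": 0,"ry": 0,"rz": 0},
    {"x": 0,"y": 0,"z": -1,"rx": 0,"ry": 0,"rz": 0},
    {"x": 0,"y": 0,"z": -1,"rx": 0,"ry": 0,"rz": 0},
    {"x": 0,"y": 0,"z": -1,"rx": 0,"ry": 0,"rz": 0},
    {"x": 0,"y": 0,"z": 0,"rx": 0,"ry": 0.94,"rz": 0},
    {"x": 0,"y": 0,"z": 0,"rx": 0,"ry": 0.94,"rz": 0},
    {"x": 0,"y": 0,"z": 0,"rx": 0,"ry": 0.94,"rz": 0},
    {"x": 0,"y": 0,"z": 0,"rx": 0,"ry": 0.94,"rz": 0},
    {"x": 0,"y": 0,"z": 0,"rx": 0,"ry": 0.94,"rz": 0},
    {"x": 0,"y": 0,"z": 0,"rx": 0,"ry": 0.94,"rz": 0},
    {"x": 0,"y": 0,"z": 0,"rx": 0,"ry": 0.94,"rz": 0},
    {"x": 0,"y": 0,"z": 0,"rx": 0,"ry": 0.94,"rz": 0},
    {"x": 0,"y": 0,"z": 0,"rx": 0,"ry": 0,"rz": 0},
    {"x": 0,"y": 0,"z": 0,"rx": 0,"ry": 0,"rz": 0},
  ],
)

```text
clock: 17.23
tool_pos: [0.4647, 0.0549, 0.1223]
orientation: [-180.0, -30.0, 167.9]
force: [0.1, -0.3, -4.4]
opening: 0.0619
gripper_force: 30.0
```

>>> play_rows(
  motion=[
    {"x": 0,"y": 0,"z": 0,"rx": 0,"ry": -0.94,"rz": 0},
    {"x": 0,"y": 0,"z": 0,"rx": 0,"ry": -0.94,"rz": 0},
    {"x": 0,"y": 0,"z": 0,"rx": 0,"ry": -0.94,"rz": 0},
    {"x": 0,"y": 0,"z": 0,"rx": 0,"ry": -0.94,"rz": 0},
    {"x": 0,"y": 0,"z": 0,"rx": 0,"ry": -0.94,"rz": 0},
    {"x": 0,"y": 0,"z": 0,"rx": 0,"ry": -0.94,"rz": 0},
    {"x": 0,"y": 0,"z": 0,"rx": 0,"ry": -0.94,"rz": 0},
    {"x": 0,"y": 0,"z": 0,"rx": 0,"ry": -0.94,"rz": 0},
    {"x": 0,"y": 0,"z": 0,"rx": 0,"ry": 0,"rz": 0},
    {"x": 0,"y": 0,"z": 0,"rx": 0,"ry": 0,"rz": 0},
    {"x": 0,"y": 0,"z": 0,"rx": 0,"ry": 0,"rz": 0},
  ],
)

```text
clock: 18.6
tool_pos: [0.4652, 0.0551, 0.1225]
orientation: [180.0, -0.0, 167.9]
force: [-0.5, -0.6, -4.9]
opening: 0.0619
gripper_force: 30.0
```

```bash
cat > mom.py <<'E'
from h import *
M=[];F=[]
for i in range(5):
    o=ctrl.get_obs(); M.append(o["moment"]); F.append(o["force"])
    if i<4: cams.snapshot("wrist")
M=np.array(M); R=Ro.from_euler("xyz",o["orientation"],degrees=True).as_matrix()
print("moment tool axes",(M.mean(0)@R).round(4),"sd",M.std(0).round(4),"F",np.mean(F,0).round(2),o["orientation"].round(2),o["tool_pos"].round(3),o["clock"])
E
python3 mom.py
```

```text
moment tool axes [ 0.0355 -0.0409  0.0084] sd [0.0305 0.023  0.0328] F [ 0.16 -0.32 -4.79] [-1.7998e+02 -4.0000e-02  1.6787e+02] [0.465 0.055 0.122] 18.8
```

>>> play_rows(
  motion=[
    {"x": 0,"y": 0,"z": 0,"rx": 0,"ry": -0.94,"rz": 0},
    {"x": 0,"y": 0,"z": 0,"rx": 0,"ry": -0.94,"rz": 0},
    {"x": 0,"y": 0,"z": 0,"rx": 0,"ry": -0.94,"rz": 0},
    {"x": 0,"y": 0,"z": 0,"rx": 0,"ry": -0.94,"rz": 0},
    {"x": 0,"y": 0,"z": 0,"rx": 0,"ry": -0.94,"rz": 0},
    {"x": 0,"y": 0,"z": 0,"rx": 0,"ry": -0.94,"rz": 0},
    {"x": 0,"y": 0,"z": 0,"rx": 0,"ry": -0.94,"rz": 0},
    {"x": 0,"y": 0,"z": 0,"rx": 0,"ry": -0.94,"rz": 0},
    {"x": 0,"y": 0,"z": 0,"rx": 0,"ry": 0,"rz": 0},
    {"x": 0,"y": 0,"z": 0,"rx": 0,"ry": 0,"rz": 0},
  ],
)

```text
clock: 20.05
tool_pos: [0.4916, 0.0464, 0.1717]
orientation: [179.9, 24.7, 168.7]
force: [-0.3, -1.0, -3.9]
opening: 0.0616
gripper_force: 30.0
```

>>> play_rows(
  motion=[
    {"x": 0,"y": 0,"z": 0,"rx": 0,"ry": 0.94,"rz": 0},
    {"x": 0,"y": 0,"z": 0,"rx": 0,"ry": 0.94,"rz": 0},
    {"x": 0,"y": 0,"z": 0,"rx": 0,"ry": 0.94,"rz": 0},
    {"x": 0,"y": 0,"z": 0,"rx": 0,"ry": 0.94,"rz": 0},
    {"x": 0,"y": 0,"z": 0,"rx": 0,"ry": 0.94,"rz": 0},
    {"x": 0,"y": 0,"z": 0,"rx": 0,"ry": 0.94,"rz": 0},
    {"x": 0,"y": 0,"z": 0,"rx": 0,"ry": 0.94,"rz": 0},
    {"x": 0,"y": 0,"z": 0,"rx": 0,"ry": 0.94,"rz": 0},
    {"x": 0,"y": 0,"z": 0,"rx": 0,"ry": 0,"rz": 0},
    {"x": 0,"y": 0,"z": 0,"rx": 0,"ry": 0,"rz": 0},
    {"x": 0,"y": 0,"z": 0,"rx": 0,"ry": 0,"rz": 0},
  ],
)

```text
clock: 21.42
tool_pos: [0.4914, 0.0468, 0.172]
orientation: [179.9, -5.3, 168.9]
force: [-0.5, -0.1, -4.4]
opening: 0.0621
gripper_force: 30.0
```

```bash
python3 mom.py
```

```text
moment tool axes [ 3.400e-02 -5.466e-01 -4.000e-04] sd [0.0141 0.0234 0.0276] F [-0.07 -0.11 -4.41] [179.89  -5.31 168.86] [0.492 0.047 0.172] 21.625
```

>>> play_rows(
  motion=[
    {"x": -0.6,"y": 0,"z": 0,"rx": 0,"ry": 0,"rz": 0},
    {"x": -1,"y": 0,"z": 0,"rx": 0,"ry": -0.66,"rz": 0},
    {"x": -0.9,"y": 0,"z": 0,"rx": 0,"ry": -0.66,"rz": 0},
    {"x": -0.3,"y": 0,"z": 0,"rx": 0,"ry": 0,"rz": 0},
    {"x": 0,"y": 0,"z": 0,"rx": 0,"ry": 0,"rz": 0},
    {"x": 0,"y": 0,"z": 0,"rx": 0,"ry": 0,"rz": 0},
  ],
)

```text
clock: 22.38
tool_pos: [0.5601, 0.0332, 0.1671]
orientation: [179.9, -0.1, 168.8]
force: [-1.2, 0.0, -4.5]
opening: 0.0619
gripper_force: 30.0
```

```bash
python3 mom.py; python3 -c "
from h import *
print(ctrl.get_obs()['joint_pos'].round(1))"
```

```text
moment tool axes [ 0.0223 -0.0922  0.0145] sd [0.0236 0.0199 0.0347] F [-0.25 -0.13 -4.55] [ 1.7991e+02 -8.0000e-02  1.6884e+02] [0.56  0.033 0.167] 22.575
[ 2.330e+01  1.260e+01 -1.860e+01 -1.000e-01 -5.880e+01 -1.244e+02]
```

>>> play_rows(
  motion=[
    {"x": 0,"y": 0,"z": 0,"rx": 0,"ry": 0.94,"rz": 0},
    {"x": 0,"y": 0,"z": 0,"rx": 0,"ry": 0.94,"rz": 0},
    {"x": 0,"y": 0,"z": 0,"rx": 0,"ry": 0.94,"rz": 0},
    {"x": 0,"y": 0,"z": 0,"rx": 0,"ry": 0.94,"rz": 0},
    {"x": 0,"y": 0,"z": 0,"rx": 0,"ry": 0.94,"rz": 0},
    {"x": 0,"y": 0,"z": 0,"rx": 0,"ry": 0.94,"rz": 0},
    {"x": 0,"y": 0,"z": 0,"rx": 0,"ry": 0.94,"rz": 0},
    {"x": 0,"y": 0,"z": 0,"rx": 0,"ry": 0.94,"rz": 0},
    {"x": 0,"y": 0,"z": 0,"rx": 0,"ry": 0,"rz": 0},
    {"x": 0,"y": 0,"z": 0,"rx": 0,"ry": 0,"rz": 0},
  ],
)

```text
clock: 23.82
tool_pos: [0.5606, 0.0332, 0.1672]
orientation: [179.9, -30.1, 168.9]
force: [0.4, 0.3, -4.5]
opening: 0.0619
gripper_force: 30.0
```

>>> play_rows(
  motion=[
    {"x": 0,"y": 0,"z": 0,"rx": 0,"ry": -0.94,"rz": 0},
    {"x": 0,"y": 0,"z": 0,"rx": 0,"ry": -0.94,"rz": 0},
    {"x": 0,"y": 0,"z": 0,"rx": 0,"ry": -0.94,"rz": 0},
    {"x": 0,"y": 0,"z": 0,"rx": 0,"ry": -0.94,"rz": 0},
    {"x": 0,"y": 0,"z": 0,"rx": 0,"ry": -0.94,"rz": 0},
    {"x": 0,"y": 0,"z": 0,"rx": 0,"ry": -0.94,"rz": 0},
    {"x": 0,"y": 0,"z": 0,"rx": 0,"ry": -0.94,"rz": 0},
    {"x": 0,"y": 0,"z": 0,"rx": 0,"ry": -0.94,"rz": 0},
    {"x": 0,"y": 0,"z": 0,"rx": 0,"ry": 0,"rz": 0},
    {"x": 0,"y": 0,"z": 0,"rx": 0,"ry": 0,"rz": 0},
  ],
)

```text
clock: 25.08
tool_pos: [0.5603, 0.0334, 0.1681]
orientation: [179.9, -0.1, 168.9]
force: [-0.1, 1.1, -5.2]
opening: 0.0618
gripper_force: 30.0
```

```bash
sed -i 's/range(5)/range(8)/;s/i<4/i<7/' mom.py; python3 mom.py
```

```text
moment tool axes [ 0.0399 -0.0141 -0.0006] sd [0.0312 0.0196 0.0252] F [-0.1   0.56 -4.55] [ 1.7993e+02 -1.1000e-01  1.6880e+02] [0.561 0.033 0.167] 25.425
```

>>> play_rows(
  motion=[
    {"x": -0.45,"y": -0.25,"z": -0.83,"rx": 0,"ry": 0,"rz": 0},
    {"x": -0.45,"y": -0.25,"z": -0.83,"rx": 0,"ry": 0,"rz": 0},
    {"x": -0.45,"y": -0.25,"z": -0.83,"rx": 0,"ry": 0,"rz": 0},
    {"x": -0.45,"y": -0.25,"z": -0.83,"rx": 0,"ry": 0,"rz": 0},
    {"x": 0,"y": 0,"z": 0,"rx": 0,"ry": 0,"rz": -0.93},
    {"x": 0,"y": 0,"z": 0,"rx": 0,"ry": 0,"rz": -0.93},
    {"x": 0,"y": 0,"z": 0,"rx": 0,"ry": 0,"rz": -0.93},
    {"x": 0,"y": 0,"z": 0,"rx": 0,"ry": 0,"rz": 0},
  ],
)

```text
clock: 26.42
tool_pos: [0.5997, -0.0002, 0.2498]
orientation: [179.9, -0.1, 180.0]
force: [0.9, 1.4, -4.4]
opening: 0.0621
gripper_force: 30.0
```

>>> play_rows(
  motion=[
    {"x": 0,"y": 0,"z": 0,"rx": 0,"ry": -0.94,"rz": 0},
    {"x": 0,"y": 0,"z": 0,"rx": 0,"ry": -0.94,"rz": 0},
    {"x": 0,"y": 0,"z": 0,"rx": 0,"ry": -0.94,"rz": 0},
    {"x": 0,"y": 0,"z": 0,"rx": 0,"ry": -0.94,"rz": 0},
    {"x": 0,"y": 0,"z": 0,"rx": 0,"ry": -0.94,"rz": 0},
    {"x": 0,"y": 0,"z": 0,"rx": 0,"ry": -0.94,"rz": 0},
    {"x": 0,"y": 0,"z": 0,"rx": 0,"ry": -0.94,"rz": 0},
    {"x": 0,"y": 0,"z": 0,"rx": 0,"ry": 0,"rz": 0},
    {"x": 0,"y": 0,"z": 0,"rx": 0,"ry": 0,"rz": 0},
  ],
)

```text
clock: 27.55
tool_pos: [0.6001, -0.0002, 0.2506]
orientation: [179.9, 26.2, 179.9]
force: [-0.1, -0.5, -4.2]
opening: 0.0617
gripper_force: 30.0
```

>>> play_rows(
  motion=[
    {"x": 0,"y": 0,"z": 0,"rx": 0,"ry": 0.94,"rz": 0},
    {"x": 0,"y": 0,"z": 0,"rx": 0,"ry": 0.94,"rz": 0},
    {"x": 0,"y": 0,"z": 0,"rx": 0,"ry": 0.94,"rz": 0},
    {"x": 0,"y": 0,"z": 0,"rx": 0,"ry": 0.94,"rz": 0},
    {"x": 0,"y": 0,"z": 0,"rx": 0,"ry": 0.94,"rz": 0},
    {"x": 0,"y": 0,"z": 0,"rx": 0,"ry": 0.94,"rz": 0},
    {"x": 0,"y": 0,"z": 0,"rx": 0,"ry": 0.94,"rz": 0},
    {"x": 0,"y": 0,"z": 0,"rx": 0,"ry": 0,"rz": 0},
    {"x": 0,"y": 0,"z": 0,"rx": 0,"ry": 0,"rz": 0},
  ],
)

```text
clock: 28.68
tool_pos: [0.6003, 0.0, 0.2499]
orientation: [179.9, -0.0, 180.0]
force: [-0.3, 0.0, -5.3]
opening: 0.0618
gripper_force: 30.0
```

```bash
python3 mom.py
```

```text
moment tool axes [ 0.0631 -0.0525 -0.0083] sd [0.0237 0.0285 0.0323] F [-0.16 -0.01 -4.8 ] [ 1.7989e+02 -1.0000e-02  1.8000e+02] [ 0.6   -0.     0.251] 29.025
```

```bash
sed -i 's/range(8)/range(20)/;s/i<7/i<19/' mom.py; python3 mom.py
```

```text
moment tool axes [ 0.035  -0.0729 -0.0022] sd [0.0354 0.034  0.0247] F [ 0.09 -0.09 -4.5 ] [ 1.7990e+02 -6.0000e-02  1.7999e+02] [ 0.6  -0.    0.25] 29.975
```

>>> play_rows(
  motion=[
    {"x": 0,"y": 0,"z": 0,"rx": 0,"ry": 0.94,"rz": 0},
    {"x": 0,"y": 0,"z": 0,"rx": 0,"ry": 0.94,"rz": 0},
    {"x": 0,"y": 0,"z": 0,"rx": 0,"ry": 0.94,"rz": 0},
    {"x": 0,"y": 0,"z": 0,"rx": 0,"ry": 0.94,"rz": 0},
    {"x": 0,"y": 0,"z": 0,"rx": 0,"ry": 0.94,"rz": 0},
    {"x": 0,"y": 0,"z": 0,"rx": 0,"ry": 0.94,"rz": 0},
    {"x": 0,"y": 0,"z": 0,"rx": 0,"ry": 0.94,"rz": 0},
    {"x": 0,"y": 0,"z": 0,"rx": 0,"ry": 0.94,"rz": 0},
    {"x": 0,"y": 0,"z": 0,"rx": 0,"ry": 0,"rz": 0},
    {"x": 0,"y": 0,"z": 0,"rx": 0,"ry": 0,"rz": 0},
  ],
)

```text
clock: 31.22
tool_pos: [0.6001, -0.0002, 0.2501]
orientation: [179.9, -30.0, -180.0]
force: [0.3, 0.6, -4.4]
opening: 0.0618
gripper_force: 30.0
```

>>> play_rows(
  motion=[
    {"x": 0,"y": 0,"z": 0,"rx": 0,"ry": -0.94,"rz": 0},
    {"x": 0,"y": 0,"z": 0,"rx": 0,"ry": -0.94,"rz": 0},
    {"x": 0,"y": 0,"z": 0,"rx": 0,"ry": -0.94,"rz": 0},
    {"x": 0,"y": 0,"z": 0,"rx": 0,"ry": -0.94,"rz": 0},
    {"x": 0,"y": 0,"z": 0,"rx": 0,"ry": -0.94,"rz": 0},
    {"x": 0,"y": 0,"z": 0,"rx": 0,"ry": -0.94,"rz": 0},
    {"x": 0,"y": 0,"z": 0,"rx": 0,"ry": -0.94,"rz": 0},
    {"x": 0,"y": 0,"z": 0,"rx": 0,"ry": -0.94,"rz": 0},
    {"x": 0,"y": 0,"z": 0,"rx": 0,"ry": 0,"rz": 0},
    {"x": 0,"y": 0,"z": 0,"rx": 0,"ry": 0,"rz": 0},
  ],
)

```text
clock: 32.48
tool_pos: [0.5995, -0.0001, 0.251]
orientation: [179.9, -0.0, -180.0]
force: [-0.3, 0.3, -5.2]
opening: 0.0619
gripper_force: 30.0
```

```bash
python3 mom.py
```

```text
moment tool axes [ 0.0427 -0.0053  0.0082] sd [0.029  0.0197 0.0272] F [-0.1   0.27 -4.75] [ 1.7990e+02 -6.0000e-02  1.7999e+02] [ 0.6  -0.    0.25] 33.425
```

```bash
python3 -c "
from h import *
cv2.imwrite('pics/s9.png',cams.snapshot('scene'))"
```

```text
(no output)
```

View pics/s9.png

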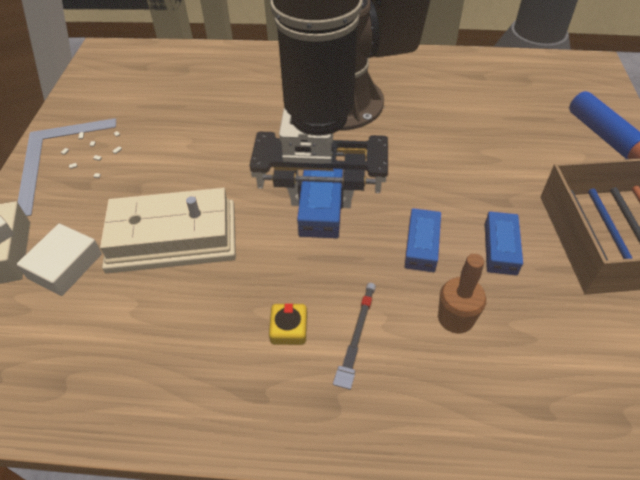

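The scene view shows the dowel upright in the stone at about (193,206) and the case held level at (320,205). The other two cases, the mallet, chisel and tape measure haven't moved.

```bash
python3 -c "
from h import *
print(workorder.close_job())"
```

```text
the job is handed in; nothing more can be done
None
```

The job is handed in at about 33.5 s: the dowel is home in hole_b and released, and the first case I shook was the rattling one (moment shift about 0.06 N m), now held level at (0.60, 0, 0.25) m, with the other two cases and the tools untouched.

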